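# Push the vial heating block home in its docking corner

## Robot

A 6-joint arm with a two-finger parallel gripper is mounted at the origin on the work surface. World frame = base frame: x ahead of the robot, y to its left, z up, the work surface at z = 0. Lengths are in m, angles in rad, forces in N, time in s.
With the tool pointing down it reaches from about 0.375 to 0.975 m from the base axis. Payload 3.8 kg.
Tool frame: the origin (TCP) lies midway between the tips of the shut fingers; the grasp point (between the pads) lies 19 mm behind it; z points along the fingers, y is the direction in which the jaws open and shut (so a half turn about z gives the same grasp; the last joint's range is limited). The gripper opens to 85 mm and grips with 20 to 120 N. Pads are 22 mm wide; open, the fingers measure 114 mm over their backs; the gripper's body (76 mm by 85 mm) begins 54 mm behind the grasp point. The pads swing forward as they close: fully open they stand 13 mm farther back than shut.
Start: joints at [-1.344, 0.264, 1.604, -0, 1.274, -0.037], TCP at [0.176, -0.652, 0.231] pointing down, gripper open.
Joint ranges: [-2.63, 2.63], [-0.94, 2.18], [0.31, 2.57], [-1.31, 4.45], [0, 2.66], [-2.55, 2.55]. Speed limits (rad/s): [2.57, 2.57, 3.14, 3.14, 3.14, 3.14].

## Interface

Orientations are given as a rotation vector (axis times angle).
In Python, from station import sensors, vision, job_done, models gives the robot as it stands. The module is installed in compiled form; this text tells all that it offers.
- The arm moves only by the tool play_rows, never from a script. Its argument "motion" is a list of rows, each an object of numbers: "x", "y", "z": the shift along the world's x, y, z scaled (see below); "wx", "wy", "wz": the turn, a rotation vector about the world's x, y, z scaled (see below); "gripper": the gripper command: -1 is shut, 1 is fully open, values between are in proportion. In form: [{"x": .., "y": .., "z": .., "wx": .., "wy": .., "wz": .., "gripper": ..}, ...]. A call has exactly 8 rows; each row is the pose to reach, as a shift and turn from the pose commanded when the call began, turning the shorter way round; what a row does not reach only later rows make up. The controller multiplies each number of a shift by 0.12 m and each number of a turn by 180 degrees. A row lasts 1/8 s, in which the tool goes at most 62.5 mm and 10.7 degrees, less where a joint would pass 70% of its speed; a pose out of reach is approached as far as the arm can. A call with a number of a shift or a turn outside -1 to 1 is refused whole. A call with a gripper value outside its range is refused whole. The fingers move at their own pace and stop on an object; "force" is the grip in N (left out, the last holds). Time passes only in rows, so rows that repeat a pose let the fingers close, or fill a call up. It gives the time, the measured TCP pose, the force and the opening at its end, in the units of the state.
- sensors.observe(): the state, without advancing time (a new reading comes with each control period).
- vision.snapshot(name): name is "side" or "top"; returns a dict with "img" (400x640x3 uint8, red, green, blue), "intrinsics" (3x3 intrinsics, pixels), "rvec" (rotation vector, rad) and "tvec" (3), from world to camera coordinates, as OpenCV has them. Camera axes: x right, y down, z forward; pixel columns grow to the right and rows downward; lengths in m; the calibration is good to about 2 mm. A picture is of the moment at which its call begins. There is no depth.
- job_done(): hands the job in, once; it reports no verdict.
Trained networks look in a picture, given as the dict that the camera call returned (one of the last four; its "shot" number tells which), for a name from the list of things; names that differ only in an ending like _2 or _b are one class to them, and where a whole thing is asked for, a point or a joint stands for the part that bears it (a point fixed in the world has none). Each returns a list of dicts, best first, with "conf" (0 to 1); they miss things now and then, are a little off and sometimes report something else, mostly with a low value. They report only what shows in the picture. A call takes as long as a camera call. They do not tell look-alikes from the thing itself.
- models.recognise(picture, name): "rect" ([left, top, width, height] in pixels, round what is visible of it).
The state is a dict: "time": time; "joint_positions": joint angles; "qvel": joint speeds; "tau": joint torques, N m; "ee_pos": TCP position; "orientation": TCP orientation; "wrist_force": force on the tool from outside, world axes, zero at the start; "moment": the same for the moment, N m; "opening": finger opening in m.
Only numpy, scipy, OpenCV 4.12 (cv2) and the standard library are available. Lean on these libraries where they do the work, as an engineer would, in place of code of your own. Each camera call takes 0.05 s, during which the arm holds its last target.

## Task

Push the dark heating block along the bench into the corner of the docking station, until it sits squarely with its long far side flush against the aluminium back rail and its end flush against the blue end stop. Only push it: do not lift or tip it and do not touch the vials standing in it, and leave the bottle, the beaker and the jar where they stand.

Things in the scene. Friction and masses are not known exactly. Their poses are not given: they have to be found in the camera images.
- block: Loose dark steel heating block, 100 mm (its x) by 130 mm (its y) by 36 mm high, 0.4 to 0.85 kg with vials, flat on the bench; too wide to grip; slides at a push of 2 to 10 N. Origin: centre of its underside. Near long side (-x) has a blue stripe; far long side (+x), with two brass discs, goes against the rail. Starts up to 20 degrees askew of the dock, 45 to 110 mm from home in dock x, 45 to 125 mm in y.
- vials: Six vials with white caps, fixed upright in the block's top: two rows of three (44 mm apart in block x, 38 mm in y), caps 19 mm across, tops 52 mm above the bench, at least 17 mm in from the block's sides. Origin: same as the block's. Not to be touched.
- dock: Docking station, fixed to the bench. Origin: on the bench at the inner corner where the rail's and end stop's faces meet. Its x points through the rail, its y through the end stop; the block belongs at x < 0, y < 0. Behind the rail (x 40 to 130 mm, y -190 to -10 mm) stands a white console with a screen, 50 mm high.
- dock_home (a point): Where the block's origin is when fully home: on the bench, at x = -50 mm, y = -65 mm from the dock's origin. Axes as the dock's; the block's axes are then parallel to them. Thin flat blue lines on the bench outline the block's place.
- dock_rail (a point): Aluminium back rail of the dock, 30 mm high, 12 mm thick, its face at dock x = 0, from dock y = -238 to +12 mm. This point: middle of that face's top edge. Axes as the dock's.
- dock_stop (a point): Blue end stop of the dock, 30 mm high, 12 mm thick, its face at dock y = 0, from dock x = -90 to 0 mm. This point: middle of that face's top edge. Axes as the dock's.
- bottle: Loose amber bottle with black cap, 60 mm across, 130 mm tall, upright. Origin: centre of its underside. Bystander.
- beaker: Loose white open beaker, 66 mm across, 80 mm tall, upright. Origin: centre of its underside. Bystander.
- jar: Loose white jar with blue cap, 60 mm across, 75 mm tall, upright. Origin: centre of its underside. Bystander.
There are look-alikes about, which are no part of the job. Several things look just like the block: the one meant starts farthest to the robot's right.

How it is judged:
By the outcome, as a careful person would: the job done as asked, in the order asked, and still so for the second after the job is handed in, with the robot touching nothing.
It also fails if it takes over 64 s, if anything falls off the work surface, if the arm or the gripper's body presses on something with over 40 N, if the wrist force passes 120 N, or if a joint passes its speed limit or range.

## Working session

There is one attempt and no reset: what is moved stays moved. The work goes in short steps, Python scripts to look and compute and a tool call to move; the robot and the scene stay as the last step left them, time stands still between calls to the robot, and variables do not carry over. Pictures are saved under pics/ and viewed, and the job is handed in when it is done.

Besides the shell and the picture viewer there is one more tool, called as name(argument=value, ...) on one line, values as JSON. play_rows: Moves the arm, as the interface text tells. Shifts and turns lie within -1 to 1; 1 stands for 0.12 m of shift or 180 degrees of turn. Its arguments: {"type":"object","properties":{"motion":{"type":"array"},"force":{"type":"number"}},"required":["motion"]}

```bash
mkdir -p pics; cat > h.py <<'E'
import numpy as np, cv2
from station import sensors, vision, job_done, models
def snap(n,f=None):
    p=vision.snapshot(n)
    if f: cv2.imwrite('pics/'+f,p['img'][:,:,::-1])
    return p
def ray(p,uv,z=0.):
    R,_=cv2.Rodrigues(np.array(p['rvec'],float)); t=np.array(p['tvec'],float).ravel(); K=np.array(p['intrinsics'])
    d=R.T@np.linalg.inv(K)@np.array([uv[0],uv[1],1.]); c=-R.T@t
    return c+d*(z-c[2])/d[2]
def proj(p,X):
    return cv2.projectPoints(np.array(X,float).reshape(-1,1,3),np.array(p['rvec'],float),np.array(p['tvec'],float),np.array(p['intrinsics'],float),None)[0].reshape(-1,2)
E
python3 - <<'E'
from h import *
s=sensors.observe();print({k:np.round(v,3) for k,v in s.items()})
for n in('top','side'):
    p=snap(n,n+'0.png')
    R,_=cv2.Rodrigues(np.array(p['rvec'],float));print(n,'cam',-R.T@np.array(p['tvec']).ravel())
    for k in('block','dock','bottle','beaker','jar','vials'):
        print(k,[(np.round(d['rect']).astype(int).tolist(),round(d['conf'],2)) for d in models.recognise(p,k)])
E
```

```text
{'time': np.float64(0.0), 'joint_positions': array([-1.344,  0.265,  1.605, -0.   ,  1.274, -0.037]), 'qvel': array([ 0.001, -0.002, -0.002, -0.001,  0.001,  0.001]), 'tau': array([-1.0000e-03, -5.1511e+01, -3.6731e+01, -0.0000e+00,  1.3000e-02,
       -0.0000e+00]), 'ee_pos': array([ 0.176, -0.651,  0.23 ]), 'orientation': array([-3.112, -0.413,  0.   ]), 'wrist_force': array([-0.63 , -0.327,  0.614]), 'moment': array([-0.022,  0.038, -0.019]), 'opening': np.float64(0.085)}
top cam [ 0.48778237 -0.01269798  0.89510324]
block [([299, 182, 68, 65], 0.89), ([183, 82, 53, 69], 0.76), ([222, 279, 64, 75], 0.67)]
dock [([271, 87, 120, 110], 0.8)]
bottle [([435, 216, 42, 33], 0.88)]
beaker [([203, 216, 42, 31], 0.97)]
jar [([269, 85, 127, 104], 0.66)]
vials [([310, 192, 51, 41], 0.82), ([233, 290, 43, 55], 0.81), ([189, 86, 39, 48], 0.75)]
side cam [0.44823509 0.64568646 0.567448  ]
block [([301, 183, 65, 60], 0.71), ([129, 269, 96, 62], 0.55)]
dock [([194, 165, 117, 93], 0.79)]
bottle [([352, 111, 24, 55], 0.87), ([319, 252, 45, 64], 0.74), ([191, 168, 119, 94], 0.64)]
beaker [([321, 257, 40, 56], 0.88)]
jar [([254, 252, 37, 60], 0.8)]
vials [([413, 248, 65, 50], 0.8), ([143, 270, 67, 40], 0.75)]
```

```bash
ls pics
```

```text
side0.png
top0.png
```

View pics/top0.png

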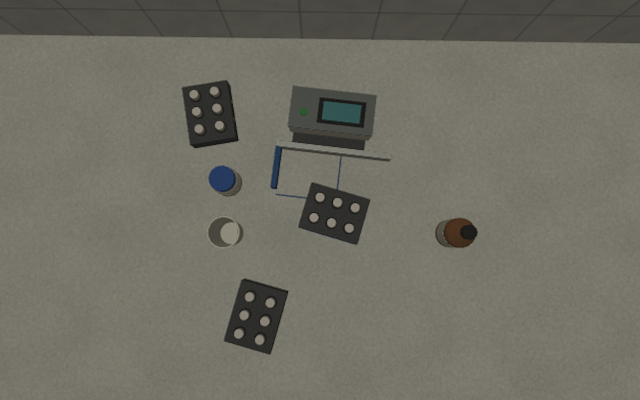

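View pics/side0.png

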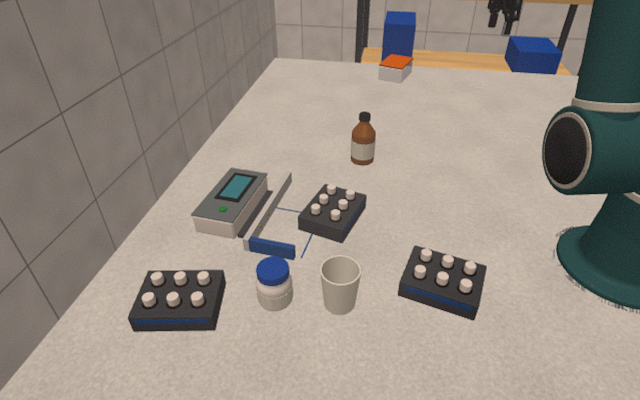

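Three candidate blocks in the top view: (334,213), (210,114) and (256,316). The one farthest to the robot's right (smallest y) should be (334,213). I'll check that in a crop and measure the corners.

```bash
python3 - <<'E'
from h import *
p=snap('top')
for uv in((334,213),(210,114),(256,316)): print(ray(p,uv,.036))
print('axes',proj(p,[[.5,0,0],[.6,0,0],[.5,.1,0]]))
im=p['img'][130:255,260:400,::-1]
cv2.imwrite('pics/c1.png',cv2.resize(im,None,fx=5.5,fy=4.7,interpolation=cv2.INTER_CUBIC) if 0 else cv2.resize(im,None,fx=4.8,fy=4.8,interpolation=cv2.INTER_CUBIC))
p=snap('side')
im=p['img'][160:265,235:375,::-1]
cv2.imwrite('pics/c2.png',cv2.resize(im,None,fx=5,fy=5,interpolation=cv2.INTER_CUBIC))
E
```

```text
[ 0.54728324 -0.04680398  0.036     ]
[0.7557998  0.22319135 0.036     ]
[0.33204515 0.11028413 0.036     ]
axes [[311.49560722 235.39117841]
 [312.40338101 189.80164917]
 [265.64384644 234.49330759]]
```

View pics/c1.png

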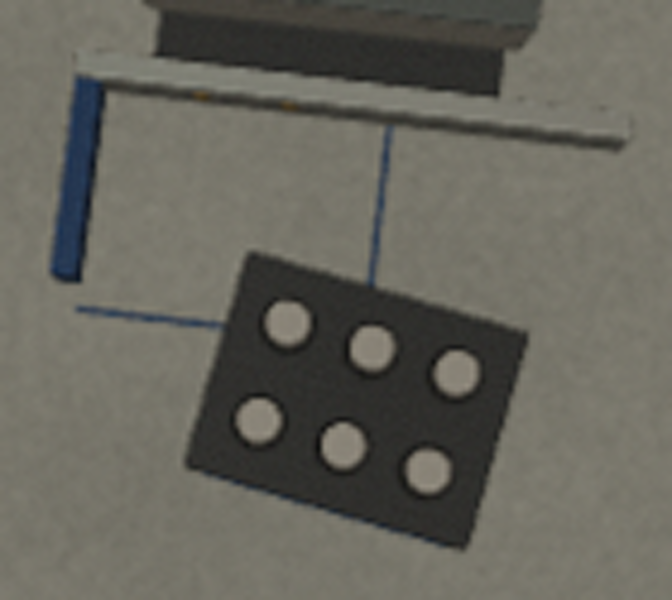

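View pics/c2.png

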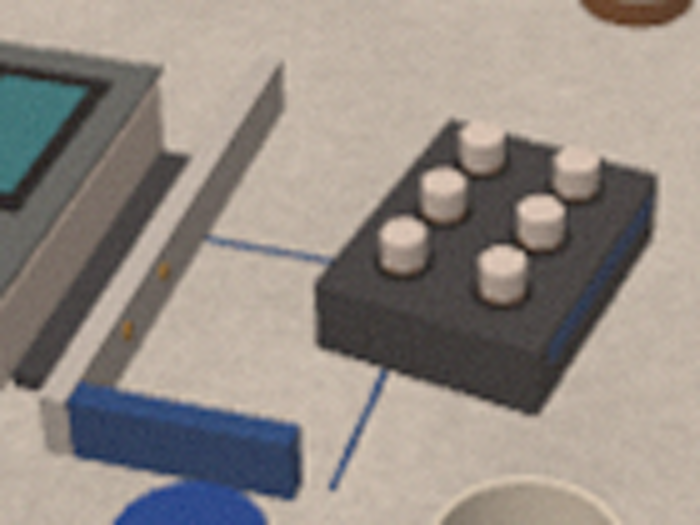

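Confirmed: block (334,213) has its blue stripe on the near side and its far side facing the rail. The dock is at (275–390,145–190). Fitting both poses.

```bash
cat >> h.py <<'E'
from scipy.optimize import least_squares
def T(q,X): 
    c,s=np.cos(q[2]),np.sin(q[2]); return np.array([q[0]+c*X[0]-s*X[1], q[1]+s*X[0]+c*X[1], X[2]])
def fitpts(obs,x0): # obs: (pic,uv,X)
    f=lambda q: np.concatenate([proj(p,T(q,X))[0]-uv for p,uv,X in obs])
    r=least_squares(f,x0,x_scale=[.01,.01,.1]); return r.x,r.fun.reshape(-1,2)
E
python3 - <<'E'
from h import *
p=snap('top');s=snap('side')
t=lambda a:np.array([260+a[0]/4.8-.4,130+a[1]/4.8-.4]); sd=lambda a:np.array([235+a[0]/5-.4,160+a[1]/5-.4])
B=[(p,t((250,252)),(.05,.065,.036)),(p,t((527,333)),(.05,-.065,.036)),(p,t((465,549)),(-.05,-.065,.036)),(p,t((187,466)),(-.05,.065,.036))]
S=[(s,sd((455,120)),(.05,-.065,.036)),(s,sd((655,178)),(-.05,-.065,.036)),(s,sd((552,357)),(-.05,.065,.036)),(s,sd((318,287)),(.05,.065,.036)),(s,sd((318,345)),(.05,.065,0)),(s,sd((537,413)),(-.05,.065,0))]
for o in(B,S,B+S):
    q,r=fitpts(o,[.55,-.05,-.2]);print('block',q,np.degrees(q[2]),np.abs(r).max(0))
# dock lines
def L(pic,c,z,ax,val): return (ray(pic,c,z)[:2],ax,val)
D1=[L(p,t(a),z,ax,v) for a,z,ax,v in [((388,130),0,1,-.13),((372,285),0,1,-.13),((78,308),0,0,-.1),((222,325),0,0,-.1),((110,92),0,0,0),((615,150),0,0,0),((102,110),0,1,0),((83,280),0,1,0)]]
D2=[L(s,sd(a),z,ax,v) for a,z,ax,v in [((205,237),0,1,-.13),((330,262),0,1,-.13),((385,372),0,0,-.1),((333,488),0,0,-.1)]]
for D in(D1,D2,D1+D2):
    def f(q):
        c,sn=np.cos(q[2]),np.sin(q[2])
        return [((w-q[:2])@np.array([[c,-sn],[sn,c]]))[ax]-v for w,ax,v in D]
    r=least_squares(f,[.67,.08,-.1]);print('dock',r.x,np.degrees(r.x[2]),np.round(r.fun*1e3,1))
q0=r.x;q,_=fitpts(B+S,[.55,-.05,-.2])
c,sn=np.cos(q0[2]),np.sin(q0[2]);print('block in dock',(q[:2]-q0[:2])@np.array([[c,-sn],[sn,c]]),np.degrees(q[2]-q0[2]))
print('home',T(q0,(-.05,-.065,0)))
for n,uv,h in(('jar',(222,179),.075),('beaker',(224,232),.08),('bottle',(468,232),.13)):print(n,ray(p,uv,h))
E
```

```text
block [ 0.54772888 -0.04674777 -0.26845513] -15.38134594624385 [1.07315987 0.62932145]
block [ 0.54762286 -0.0462561  -0.26532617] -15.202069636225916 [1.4363391  1.58290139]
block [ 0.54766193 -0.04655667 -0.26665291] -15.278086247927748 [1.4576924  1.48700899]
dock [ 0.68958248  0.06944132 -0.09427521] -5.401571761323742 [-0.8 -1.3 -0.4 -0.8  1.1  0.1  1.5  0.6]
dock [ 0.68982238  0.06680655 -0.11310126] -6.480224647269038 [-0.7  0.7  0.6 -0.6]
dock [ 0.68961465  0.06864499 -0.09663078] -5.53653569935426 [-0.  -0.7 -0.5 -0.7  1.   0.5  2.3  1.2 -2.6 -0.2 -0.1 -0.2]
block in dock [-0.13017579 -0.12835989] -9.741550548573489
home [0.63357668 0.00877224 0.        ]
jar [0.60926637 0.18239471 0.075     ]
beaker [0.50223454 0.17298302 0.08      ]
bottle [ 0.51016431 -0.29199848  0.13      ]
```

play_rows(motion=[{"x": 0.06, "y": 0.125, "z": 0, "wx": 0, "wy": 0, "wz": -0.015, "gripper": 0.4}, {"x": 0.12, "y": 0.25, "z": 0, "wx": 0, "wy": 0, "wz": -0.03, "gripper": 0.4}, {"x": 0.18, "y": 0.375, "z": 0, "wx": 0, "wy": 0, "wz": -0.045, "gripper": 0.4}, {"x": 0.24, "y": 0.5, "z": 0, "wx": 0, "wy": 0, "wz": -0.06, "gripper": 0.4}, {"x": 0.3, "y": 0.625, "z": 0, "wx": 0, "wy": 0, "wz": -0.075, "gripper": 0.4}, {"x": 0.36, "y": 0.75, "z": 0, "wx": 0, "wy": 0, "wz": -0.09, "gripper": 0.4}, {"x": 0.41, "y": 0.875, "z": 0, "wx": 0, "wy": 0, "wz": -0.1, "gripper": 0.4}, {"x": 0.45, "y": 1, "z": 0, "wx": 0, "wy": 0, "wz": -0.115, "gripper": 0.4}])

```text
time: 1.9
ee_pos: [0.2302, -0.5312, 0.2314]
orientation: [3.138, -0.155, 0.0]
wrist_force: [0.8, -0.6, -0.4]
opening: 0.0596
```

play_rows(motion=[{"x": 0.06, "y": 0.125, "z": 0, "wx": 0, "wy": 0, "wz": 0, "gripper": 0.4}, {"x": 0.12, "y": 0.25, "z": 0, "wx": 0, "wy": 0, "wz": 0, "gripper": 0.4}, {"x": 0.18, "y": 0.375, "z": 0, "wx": 0, "wy": 0, "wz": 0, "gripper": 0.4}, {"x": 0.24, "y": 0.5, "z": 0, "wx": 0, "wy": 0, "wz": 0, "gripper": 0.4}, {"x": 0.3, "y": 0.625, "z": 0, "wx": 0, "wy": 0, "wz": 0, "gripper": 0.4}, {"x": 0.36, "y": 0.75, "z": 0, "wx": 0, "wy": 0, "wz": 0, "gripper": 0.4}, {"x": 0.41, "y": 0.875, "z": 0, "wx": 0, "wy": 0, "wz": 0, "gripper": 0.4}, {"x": 0.45, "y": 1, "z": 0, "wx": 0, "wy": 0, "wz": 0, "gripper": 0.4}])

```text
time: 2.9
ee_pos: [0.2844, -0.4106, 0.2313]
orientation: [3.138, -0.153, 0.0]
wrist_force: [0.2, -0.2, 0.4]
opening: 0.0599
```

play_rows(motion=[{"x": 0.06, "y": 0.125, "z": 0, "wx": 0, "wy": 0, "wz": 0, "gripper": 0.4}, {"x": 0.12, "y": 0.25, "z": 0, "wx": 0, "wy": 0, "wz": 0, "gripper": 0.4}, {"x": 0.18, "y": 0.375, "z": 0, "wx": 0, "wy": 0, "wz": 0, "gripper": 0.4}, {"x": 0.24, "y": 0.5, "z": 0, "wx": 0, "wy": 0, "wz": 0, "gripper": 0.4}, {"x": 0.3, "y": 0.625, "z": 0, "wx": 0, "wy": 0, "wz": 0, "gripper": 0.4}, {"x": 0.36, "y": 0.75, "z": 0, "wx": 0, "wy": 0, "wz": 0, "gripper": 0.4}, {"x": 0.41, "y": 0.875, "z": 0, "wx": 0, "wy": 0, "wz": 0, "gripper": 0.4}, {"x": 0.45, "y": 1, "z": 0, "wx": 0, "wy": 0, "wz": 0, "gripper": 0.4}])

```text
time: 3.9
ee_pos: [0.3384, -0.2906, 0.2313]
orientation: [-3.138, 0.153, -0.0]
wrist_force: [-0.7, -0.1, -0.7]
opening: 0.06
```

play_rows(motion=[{"x": 0.06, "y": 0.125, "z": -0.08, "wx": 0, "wy": 0, "wz": 0, "gripper": 0.4}, {"x": 0.12, "y": 0.25, "z": -0.16, "wx": 0, "wy": 0, "wz": 0, "gripper": 0.4}, {"x": 0.18, "y": 0.375, "z": -0.24, "wx": 0, "wy": 0, "wz": 0, "gripper": 0.4}, {"x": 0.24, "y": 0.5, "z": -0.32, "wx": 0, "wy": 0, "wz": 0, "gripper": 0.4}, {"x": 0.3, "y": 0.625, "z": -0.4, "wx": 0, "wy": 0, "wz": 0, "gripper": 0.4}, {"x": 0.36, "y": 0.75, "z": -0.48, "wx": 0, "wy": 0, "wz": 0, "gripper": 0.4}, {"x": 0.41, "y": 0.875, "z": -0.56, "wx": 0, "wy": 0, "wz": 0, "gripper": 0.4}, {"x": 0.45, "y": 1, "z": -0.64, "wx": 0, "wy": 0, "wz": 0, "gripper": 0.4}])

```text
time: 4.9
ee_pos: [0.3922, -0.1705, 0.1536]
orientation: [-3.138, 0.153, 0.001]
wrist_force: [-0.2, 0.3, -0.0]
opening: 0.0597
```

play_rows(motion=[{"x": 0.05, "y": 0.125, "z": -0.1, "wx": 0, "wy": 0, "wz": 0, "gripper": 0.4}, {"x": 0.1, "y": 0.25, "z": -0.2, "wx": 0, "wy": 0, "wz": 0, "gripper": 0.4}, {"x": 0.15, "y": 0.375, "z": -0.3, "wx": 0, "wy": 0, "wz": 0, "gripper": 0.4}, {"x": 0.2, "y": 0.5, "z": -0.4, "wx": 0, "wy": 0, "wz": 0, "gripper": 0.4}, {"x": 0.25, "y": 0.625, "z": -0.5, "wx": 0, "wy": 0, "wz": 0, "gripper": 0.4}, {"x": 0.3, "y": 0.75, "z": -0.6, "wx": 0, "wy": 0, "wz": 0, "gripper": 0.4}, {"x": 0.35, "y": 0.9, "z": -0.7, "wx": 0, "wy": 0, "wz": 0, "gripper": 0.4}, {"x": 0.4, "y": 1, "z": -0.8, "wx": 0, "wy": 0, "wz": 0, "gripper": 0.4}])

```text
time: 5.9
ee_pos: [0.4403, -0.0506, 0.0577]
orientation: [-3.138, 0.152, 0.0]
wrist_force: [-0.3, -0.7, -0.4]
opening: 0.0597
```

play_rows(motion=[{"x": 0, "y": 0.05, "z": -0.05, "wx": 0, "wy": 0, "wz": 0, "gripper": 0.4}, {"x": 0, "y": 0.1, "z": -0.1, "wx": 0, "wy": 0, "wz": 0, "gripper": 0.4}, {"x": 0, "y": 0.11, "z": -0.2, "wx": 0, "wy": 0, "wz": 0, "gripper": 0.4}, {"x": 0, "y": 0.11, "z": -0.25, "wx": 0, "wy": 0, "wz": 0, "gripper": 0.4}, {"x": 0, "y": 0.11, "z": -0.3, "wx": 0, "wy": 0, "wz": 0, "gripper": 0.4}, {"x": 0, "y": 0.11, "z": -0.35, "wx": 0, "wy": 0, "wz": 0, "gripper": 0.4}, {"x": 0, "y": 0.11, "z": -0.4, "wx": 0, "wy": 0, "wz": 0, "gripper": 0.4}, {"x": 0, "y": 0.11, "z": -0.4, "wx": 0, "wy": 0, "wz": 0, "gripper": 0.4}])

```text
time: 6.9
ee_pos: [0.4395, -0.0385, 0.01]
orientation: [-3.138, 0.153, 0.002]
wrist_force: [0.7, 0.1, -0.7]
opening: 0.0598
```

```bash
python3 - <<'E'
from h import *
s=snap('side','s1.png');cv2.imwrite('pics/s1c.png',cv2.resize(s['img'][130:290,230:480,::-1],None,fx=3,fy=3,interpolation=cv2.INTER_CUBIC))
o=sensors.observe();print(o['ee_pos'],o['joint_positions'],o['wrist_force'])
E
```

```text
[ 0.4397738  -0.03846742  0.01024379] [-1.43695494e-01  8.64379978e-02  2.27626533e+00  2.17126195e-05
  7.79477183e-01  1.52468721e+00] [ 0.01780438  0.94678789 -0.56675689]
```

View pics/s1c.png

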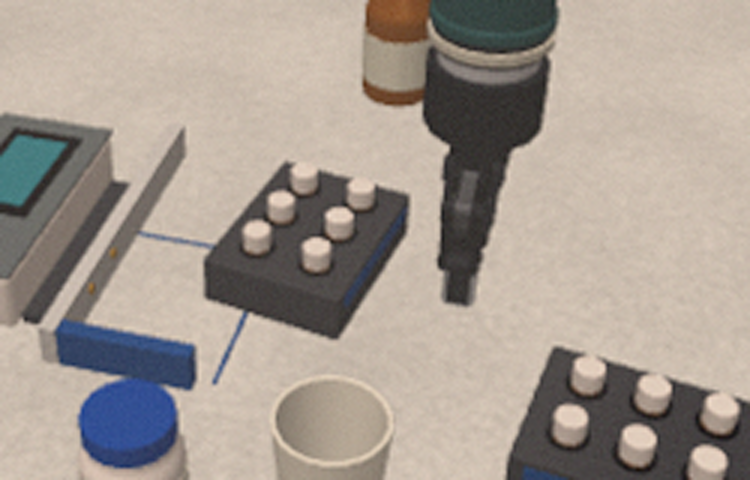

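play_rows(motion=[{"x": 0.07, "y": -0.007, "z": 0, "wx": 0, "wy": 0, "wz": 0, "gripper": 0.4}, {"x": 0.14, "y": -0.014, "z": 0, "wx": 0, "wy": 0, "wz": 0, "gripper": 0.4}, {"x": 0.21, "y": -0.02, "z": 0, "wx": 0, "wy": 0, "wz": 0, "gripper": 0.4}, {"x": 0.28, "y": -0.027, "z": 0, "wx": 0, "wy": 0, "wz": 0, "gripper": 0.4}, {"x": 0.34, "y": -0.033, "z": 0, "wx": 0, "wy": 0, "wz": 0, "gripper": 0.4}, {"x": 0.4, "y": -0.039, "z": 0, "wx": 0, "wy": 0, "wz": 0, "gripper": 0.4}, {"x": 0.45, "y": -0.044, "z": 0, "wx": 0, "wy": 0, "wz": 0, "gripper": 0.4}, {"x": 0.5, "y": -0.049, "z": 0, "wx": 0, "wy": 0, "wz": 0, "gripper": 0.4}])

```text
time: 7.95
ee_pos: [0.4999, -0.0444, 0.0101]
orientation: [-3.138, 0.153, 0.001]
wrist_force: [-1.1, -0.2, -1.1]
opening: 0.0601
```

```bash
python3 - <<'E'
from h import *
s=snap('side');cv2.imwrite('pics/s2c.png',cv2.resize(s['img'][130:290,230:480,::-1],None,fx=3,fy=3,interpolation=cv2.INTER_CUBIC))
s=snap('top');cv2.imwrite('pics/t2c.png',cv2.resize(s['img'][120:280,230:430,::-1],None,fx=3.7,fy=3.7,interpolation=cv2.INTER_CUBIC))
E
```

```text
(no output)
```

View pics/s2c.png

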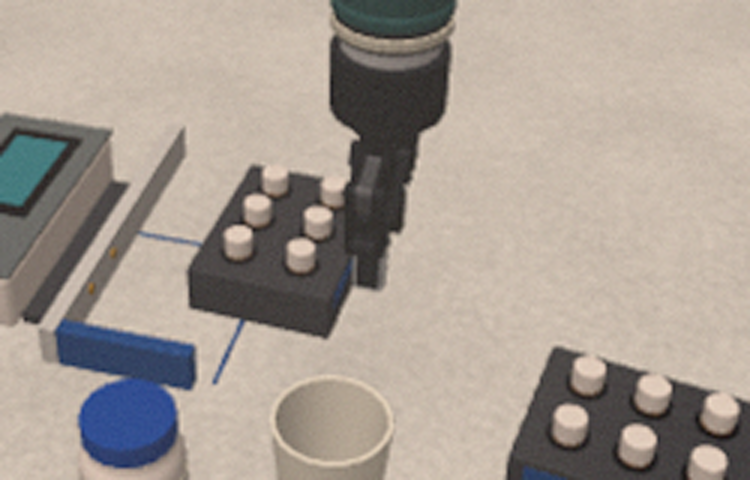

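View pics/t2c.png

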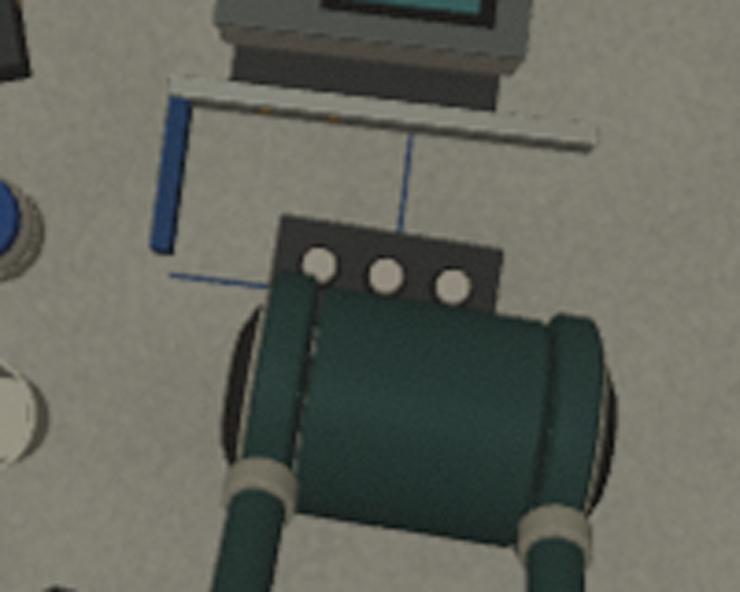

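play_rows(motion=[{"x": 0.06, "y": -0.006, "z": 0, "wx": 0, "wy": 0, "wz": 0, "gripper": 0.4}, {"x": 0.12, "y": -0.012, "z": 0, "wx": 0, "wy": 0, "wz": 0, "gripper": 0.4}, {"x": 0.18, "y": -0.018, "z": 0, "wx": 0, "wy": 0, "wz": 0, "gripper": 0.4}, {"x": 0.24, "y": -0.024, "z": 0, "wx": 0, "wy": 0, "wz": 0, "gripper": 0.4}, {"x": 0.3, "y": -0.029, "z": 0, "wx": 0, "wy": 0, "wz": 0, "gripper": 0.4}, {"x": 0.36, "y": -0.035, "z": 0, "wx": 0, "wy": 0, "wz": 0, "gripper": 0.4}, {"x": 0.41, "y": -0.04, "z": 0, "wx": 0, "wy": 0, "wz": 0, "gripper": 0.4}, {"x": 0.45, "y": -0.044, "z": 0, "wx": 0, "wy": 0, "wz": 0, "gripper": 0.4}])

```text
time: 9.05
ee_pos: [0.5544, -0.0497, 0.0105]
orientation: [3.138, -0.153, -0.0]
wrist_force: [-2.4, 0.4, -0.5]
opening: 0.0598
```

```bash
python3 - <<'E'
from h import *
s=snap('side');cv2.imwrite('pics/s3c.png',cv2.resize(s['img'][130:290,230:480,::-1],None,fx=3,fy=3,interpolation=cv2.INTER_CUBIC))
s=snap('top');cv2.imwrite('pics/t3c.png',cv2.resize(s['img'][120:220,250:400,::-1],None,fx=5,fy=5,interpolation=cv2.INTER_CUBIC))
E
```

```text
(no output)
```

View pics/s3c.png

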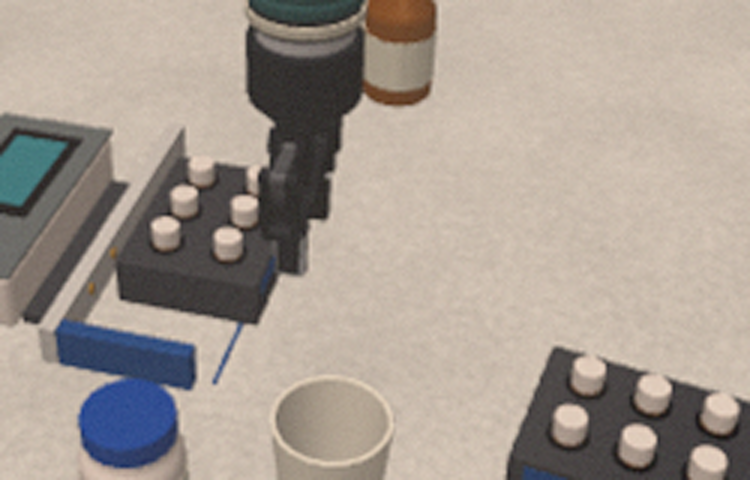

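View pics/t3c.png

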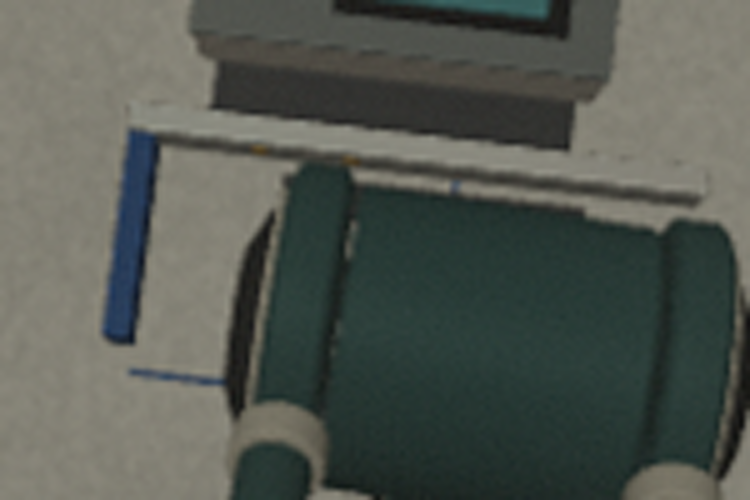

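play_rows(motion=[{"x": 0.012, "y": -0.001, "z": 0, "wx": 0, "wy": 0, "wz": 0, "gripper": 0.4}, {"x": 0.024, "y": -0.002, "z": 0, "wx": 0, "wy": 0, "wz": 0, "gripper": 0.4}, {"x": 0.036, "y": -0.003, "z": 0, "wx": 0, "wy": 0, "wz": 0, "gripper": 0.4}, {"x": 0.048, "y": -0.005, "z": 0, "wx": 0, "wy": 0, "wz": 0, "gripper": 0.4}, {"x": 0.06, "y": -0.006, "z": 0, "wx": 0, "wy": 0, "wz": 0, "gripper": 0.4}, {"x": 0.07, "y": -0.007, "z": 0, "wx": 0, "wy": 0, "wz": 0, "gripper": 0.4}, {"x": 0.075, "y": -0.0075, "z": 0, "wx": 0, "wy": 0, "wz": 0, "gripper": 0.4}, {"x": 0.075, "y": -0.0075, "z": 0, "wx": 0, "wy": 0, "wz": 0, "gripper": 0.4}])

```text
time: 10.15
ee_pos: [0.5631, -0.0505, 0.0104]
orientation: [3.138, -0.153, 0.0]
wrist_force: [-3.3, 0.2, 3.2]
opening: 0.0597
```

play_rows(motion=[{"x": 0.003, "y": 0, "z": 0, "wx": 0, "wy": 0, "wz": 0, "gripper": 0.4}, {"x": 0.006, "y": 0, "z": 0, "wx": 0, "wy": 0, "wz": 0, "gripper": 0.4}, {"x": 0.009, "y": -0.001, "z": 0, "wx": 0, "wy": 0, "wz": 0, "gripper": 0.4}, {"x": 0.012, "y": -0.001, "z": 0, "wx": 0, "wy": 0, "wz": 0, "gripper": 0.4}, {"x": 0.015, "y": -0.001, "z": 0, "wx": 0, "wy": 0, "wz": 0, "gripper": 0.4}, {"x": 0.017, "y": -0.002, "z": 0, "wx": 0, "wy": 0, "wz": 0, "gripper": 0.4}, {"x": 0.017, "y": -0.002, "z": 0, "wx": 0, "wy": 0, "wz": 0, "gripper": 0.4}, {"x": 0.017, "y": -0.002, "z": 0, "wx": 0, "wy": 0, "wz": 0, "gripper": 0.4}])

```text
time: 11.15
ee_pos: [0.5651, -0.0507, 0.0104]
orientation: [-3.138, 0.153, -0.0]
wrist_force: [-3.0, 0.5, 1.4]
opening: 0.0601
```

play_rows(motion=[{"x": 0.003, "y": 0, "z": 0, "wx": 0, "wy": 0, "wz": 0, "gripper": 0.4}, {"x": 0.006, "y": 0, "z": 0, "wx": 0, "wy": 0, "wz": 0, "gripper": 0.4}, {"x": 0.009, "y": -0.001, "z": 0, "wx": 0, "wy": 0, "wz": 0, "gripper": 0.4}, {"x": 0.012, "y": -0.001, "z": 0, "wx": 0, "wy": 0, "wz": 0, "gripper": 0.4}, {"x": 0.015, "y": -0.001, "z": 0, "wx": 0, "wy": 0, "wz": 0, "gripper": 0.4}, {"x": 0.017, "y": -0.002, "z": 0, "wx": 0, "wy": 0, "wz": 0, "gripper": 0.4}, {"x": 0.017, "y": -0.002, "z": 0, "wx": 0, "wy": 0, "wz": 0, "gripper": 0.4}, {"x": 0.017, "y": -0.002, "z": 0, "wx": 0, "wy": 0, "wz": 0, "gripper": 0.4}])

```text
time: 12.15
ee_pos: [0.5671, -0.051, 0.0105]
orientation: [-3.138, 0.153, -0.0]
wrist_force: [-3.1, 0.4, 1.2]
opening: 0.0597
```

```bash
python3 - <<'E'
from h import *
s=snap('side');cv2.imwrite('pics/s4c.png',cv2.resize(s['img'][150:270,220:360,::-1],None,fx=5,fy=5,interpolation=cv2.INTER_CUBIC))
print(sensors.observe()['moment'],sensors.observe()['wrist_force'])
E
```

```text
[0.128115   0.42624779 0.03540649] [-3.283157    0.40197369  1.03206283]
```

View pics/s4c.png

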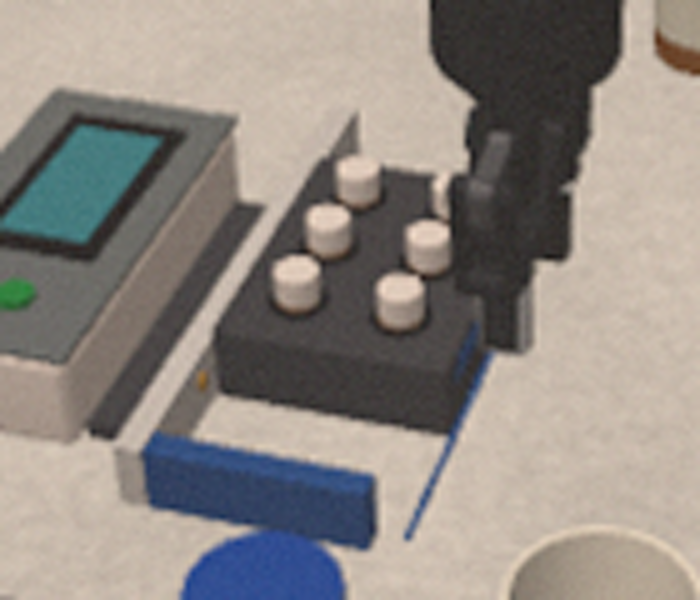

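play_rows(motion=[{"x": 0.003, "y": 0, "z": 0, "wx": 0, "wy": 0, "wz": 0, "gripper": 0.4}, {"x": 0.006, "y": 0, "z": 0, "wx": 0, "wy": 0, "wz": 0, "gripper": 0.4}, {"x": 0.009, "y": -0.001, "z": 0, "wx": 0, "wy": 0, "wz": 0, "gripper": 0.4}, {"x": 0.012, "y": -0.001, "z": 0, "wx": 0, "wy": 0, "wz": 0, "gripper": 0.4}, {"x": 0.015, "y": -0.001, "z": 0, "wx": 0, "wy": 0, "wz": 0, "gripper": 0.4}, {"x": 0.017, "y": -0.002, "z": 0, "wx": 0, "wy": 0, "wz": 0, "gripper": 0.4}, {"x": 0.017, "y": -0.002, "z": 0, "wx": 0, "wy": 0, "wz": 0, "gripper": 0.4}, {"x": 0.017, "y": -0.002, "z": 0, "wx": 0, "wy": 0, "wz": 0, "gripper": 0.4}])

```text
time: 13.2
ee_pos: [0.567, -0.051, 0.0102]
orientation: [-3.138, 0.153, 0.007]
wrist_force: [-9.5, 1.9, 5.5]
opening: 0.0598
```

play_rows(motion=[{"x": 0.004, "y": 0, "z": 0, "wx": 0, "wy": 0, "wz": 0, "gripper": 0.4}, {"x": 0.008, "y": 0, "z": 0, "wx": 0, "wy": 0, "wz": 0, "gripper": 0.4}, {"x": 0.012, "y": -0.001, "z": 0, "wx": 0, "wy": 0, "wz": 0, "gripper": 0.4}, {"x": 0.015, "y": -0.001, "z": 0, "wx": 0, "wy": 0, "wz": 0, "gripper": 0.4}, {"x": 0.015, "y": -0.001, "z": 0, "wx": 0, "wy": 0, "wz": 0, "gripper": 0.4}, {"x": 0.015, "y": -0.001, "z": 0, "wx": 0, "wy": 0, "wz": 0, "gripper": 0.4}, {"x": 0.015, "y": -0.001, "z": 0, "wx": 0, "wy": 0, "wz": 0, "gripper": 0.4}, {"x": 0.015, "y": -0.001, "z": 0, "wx": 0, "wy": 0, "wz": 0, "gripper": 0.4}])

```text
time: 14.2
ee_pos: [0.567, -0.0509, 0.01]
orientation: [-3.137, 0.153, 0.013]
wrist_force: [-14.0, 0.9, 10.0]
opening: 0.06
```

play_rows(motion=[{"x": -0.03, "y": 0.003, "z": 0, "wx": 0, "wy": 0, "wz": 0, "gripper": 0.4}, {"x": -0.08, "y": 0.008, "z": 0, "wx": 0, "wy": 0, "wz": 0, "gripper": 0.4}, {"x": -0.16, "y": 0.016, "z": 0, "wx": 0, "wy": 0, "wz": 0, "gripper": 0.4}, {"x": -0.26, "y": 0.026, "z": 0, "wx": 0, "wy": 0, "wz": 0, "gripper": 0.4}, {"x": -0.3, "y": 0.03, "z": 0.2, "wx": 0, "wy": 0, "wz": 0, "gripper": 0.3}, {"x": -0.3, "y": 0.03, "z": 0.4, "wx": 0, "wy": 0, "wz": 0, "gripper": 0.2}, {"x": -0.3, "y": 0.03, "z": 0.7, "wx": 0, "wy": 0, "wz": 0, "gripper": 0.2}, {"x": -0.3, "y": 0.03, "z": 1, "wx": 0, "wy": 0, "wz": 0, "gripper": 0.2}])

```text
time: 15.2
ee_pos: [0.534, -0.0476, 0.1313]
orientation: [-3.138, 0.153, 0.0]
wrist_force: [0.3, -0.3, 0.5]
opening: 0.0516
```

```bash
python3 - <<'E'
from h import *
s=snap('side');cv2.imwrite('pics/s5c.png',cv2.resize(s['img'][150:270,220:360,::-1],None,fx=5,fy=5,interpolation=cv2.INTER_CUBIC))
s=snap('top');cv2.imwrite('pics/t5c.png',cv2.resize(s['img'][120:240,250:400,::-1],None,fx=5,fy=5,interpolation=cv2.INTER_CUBIC))
o=sensors.observe();print(o['ee_pos'],o['joint_positions'])
E
```

```text
[ 0.53804204 -0.04818958  0.13538907] [-1.35432465e-01  8.53140689e-02  1.99798864e+00 -8.31280161e-06
  1.04900949e+00  1.53283752e+00]
```

View pics/s5c.png

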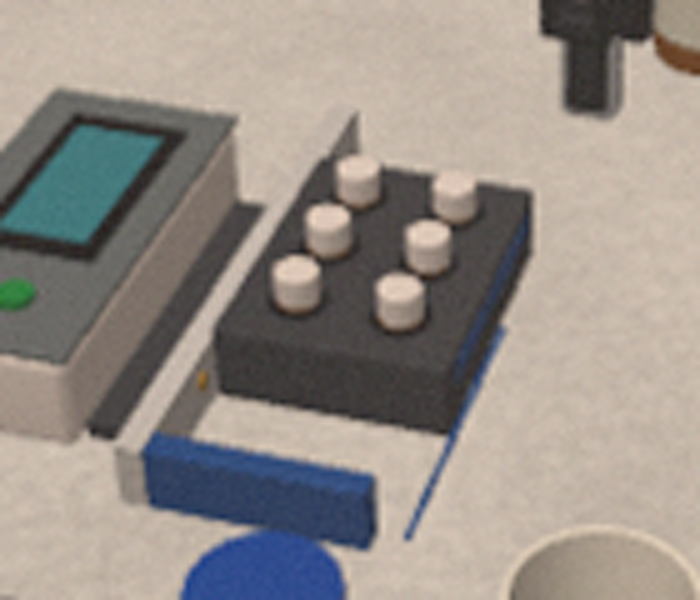

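View pics/t5c.png

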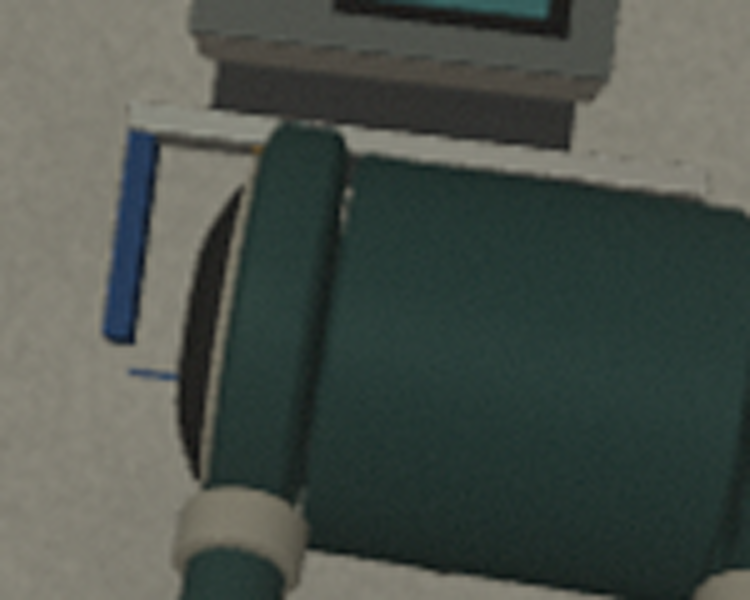

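play_rows(motion=[{"x": 0.08, "y": -0.115, "z": 0, "wx": 0, "wy": 0, "wz": 0.055, "gripper": 0.2}, {"x": 0.16, "y": -0.23, "z": 0, "wx": 0, "wy": 0, "wz": 0.11, "gripper": 0.2}, {"x": 0.24, "y": -0.345, "z": 0, "wx": 0, "wy": 0, "wz": 0.165, "gripper": 0.2}, {"x": 0.32, "y": -0.46, "z": 0, "wx": 0, "wy": 0, "wz": 0.22, "gripper": 0.2}, {"x": 0.4, "y": -0.575, "z": 0, "wx": 0, "wy": 0, "wz": 0.275, "gripper": 0.2}, {"x": 0.48, "y": -0.69, "z": 0, "wx": 0, "wy": 0, "wz": 0.33, "gripper": 0.2}, {"x": 0.56, "y": -0.8, "z": 0, "wx": 0, "wy": 0, "wz": 0.385, "gripper": 0.2}, {"x": 0.63, "y": -0.93, "z": 0, "wx": 0, "wy": 0, "wz": 0.44, "gripper": 0.2}])

```text
time: 16.3
ee_pos: [0.6098, -0.1594, 0.1291]
orientation: [-2.509, -1.889, 0.001]
wrist_force: [1.0, -0.1, 0.9]
opening: 0.0513
```

play_rows(motion=[{"x": 0, "y": 0, "z": 0, "wx": 0, "wy": 0, "wz": 0.03, "gripper": 0.2}, {"x": 0, "y": 0, "z": 0, "wx": 0, "wy": 0, "wz": 0.06, "gripper": 0.2}, {"x": 0, "y": 0, "z": -0.1, "wx": 0, "wy": 0, "wz": 0.06, "gripper": 0.2}, {"x": 0, "y": 0, "z": -0.2, "wx": 0, "wy": 0, "wz": 0.06, "gripper": 0.2}, {"x": 0, "y": 0, "z": -0.3, "wx": 0, "wy": 0, "wz": 0.06, "gripper": 0.2}, {"x": 0, "y": 0, "z": -0.4, "wx": 0, "wy": 0, "wz": 0.06, "gripper": 0.2}, {"x": 0, "y": 0, "z": -0.45, "wx": 0, "wy": 0, "wz": 0.06, "gripper": 0.2}, {"x": 0, "y": 0, "z": -0.45, "wx": 0, "wy": 0, "wz": 0.06, "gripper": 0.2}])

```text
time: 17.3
ee_pos: [0.61, -0.1592, 0.0756]
orientation: [-2.326, -2.11, 0.001]
wrist_force: [-0.6, -0.1, -0.3]
opening: 0.0514
```

```bash
python3 - <<'E'
from h import *
s=snap('side');cv2.imwrite('pics/s6c.png',cv2.resize(s['img'][110:270,220:420,::-1],None,fx=3.7,fy=3.7,interpolation=cv2.INTER_CUBIC))
s=snap('top');cv2.imwrite('pics/t6c.png',cv2.resize(s['img'][120:240,250:400,::-1],None,fx=5,fy=5,interpolation=cv2.INTER_CUBIC))
o=sensors.observe();print(o['ee_pos'],o['joint_positions'],o['orientation'])
E
```

```text
[ 0.61089926 -0.15942869  0.07681767] [-2.94751833e-01  3.16533776e-01  1.83931305e+00  4.99986352e-05
  9.85064665e-01 -1.97212253e-01] [2.32670849e+00 2.11009344e+00 6.05626692e-04]
```

View pics/s6c.png

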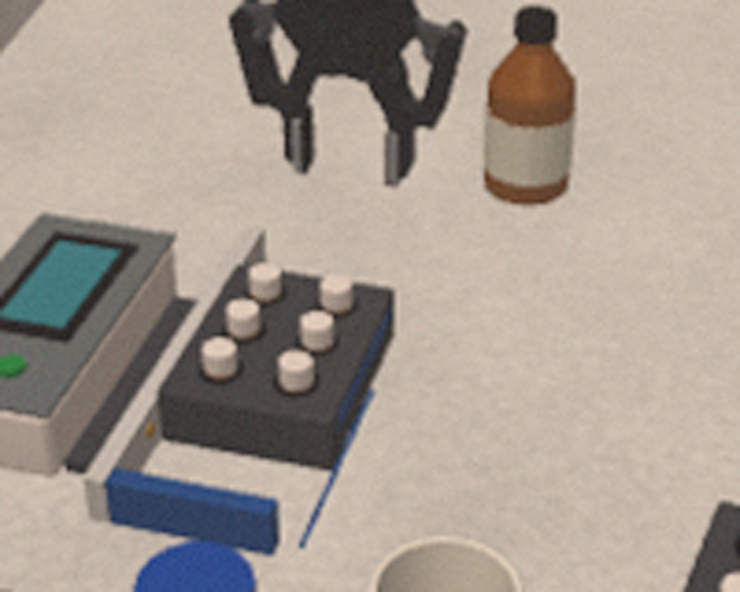

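View pics/t6c.png

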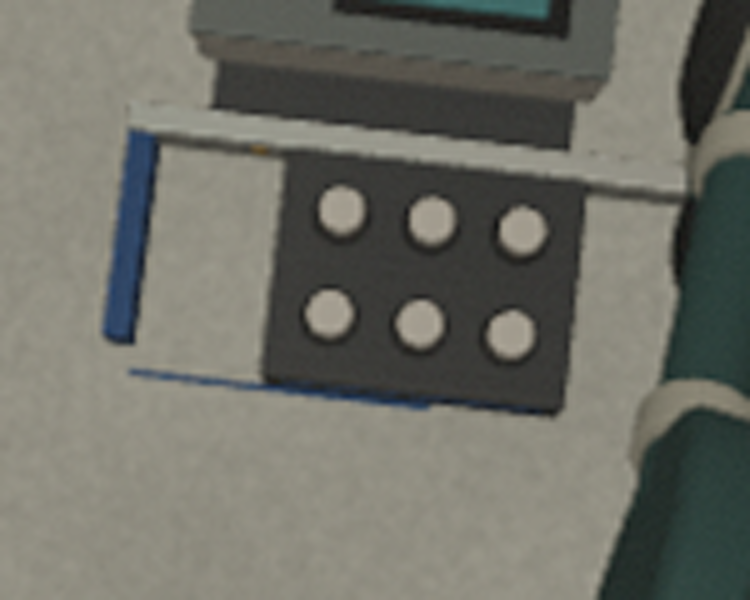

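play_rows(motion=[{"x": 0.03, "y": 0, "z": -0.1, "wx": 0, "wy": 0, "wz": 0, "gripper": 0.2}, {"x": 0.03, "y": 0, "z": -0.2, "wx": 0, "wy": 0, "wz": 0, "gripper": 0.2}, {"x": 0.03, "y": 0, "z": -0.3, "wx": 0, "wy": 0, "wz": 0, "gripper": 0.2}, {"x": 0.03, "y": 0, "z": -0.4, "wx": 0, "wy": 0, "wz": 0, "gripper": 0.2}, {"x": 0.03, "y": 0, "z": -0.48, "wx": 0, "wy": 0, "wz": 0, "gripper": 0.2}, {"x": 0.03, "y": 0, "z": -0.53, "wx": 0, "wy": 0, "wz": 0, "gripper": 0.2}, {"x": 0.03, "y": 0, "z": -0.55, "wx": 0, "wy": 0, "wz": 0, "gripper": 0.2}, {"x": 0.03, "y": 0, "z": -0.55, "wx": 0, "wy": 0, "wz": 0, "gripper": 0.2}])

```text
time: 18.4
ee_pos: [0.6142, -0.1594, 0.0106]
orientation: [2.327, 2.11, 0.0]
wrist_force: [-0.6, -0.3, 0.7]
opening: 0.0515
```

play_rows(motion=[{"x": 0.006, "y": 0.06, "z": 0, "wx": 0, "wy": 0, "wz": 0, "gripper": 0.2}, {"x": 0.012, "y": 0.12, "z": 0, "wx": 0, "wy": 0, "wz": 0, "gripper": 0.2}, {"x": 0.018, "y": 0.18, "z": 0, "wx": 0, "wy": 0, "wz": 0, "gripper": 0.2}, {"x": 0.024, "y": 0.24, "z": 0, "wx": 0, "wy": 0, "wz": 0, "gripper": 0.2}, {"x": 0.029, "y": 0.3, "z": 0, "wx": 0, "wy": 0, "wz": 0, "gripper": 0.2}, {"x": 0.034, "y": 0.35, "z": 0, "wx": 0, "wy": 0, "wz": 0, "gripper": 0.2}, {"x": 0.037, "y": 0.38, "z": 0, "wx": 0, "wy": 0, "wz": 0, "gripper": 0.2}, {"x": 0.039, "y": 0.4, "z": 0, "wx": 0, "wy": 0, "wz": 0, "gripper": 0.2}])

```text
time: 19.4
ee_pos: [0.6188, -0.1115, 0.0105]
orientation: [2.327, 2.11, -0.001]
wrist_force: [-1.0, -2.4, 0.3]
opening: 0.0515
```

```bash
python3 - <<'E'
from h import *
s=snap('side');cv2.imwrite('pics/s7c.png',cv2.resize(s['img'][110:270,220:420,::-1],None,fx=3.7,fy=3.7,interpolation=cv2.INTER_CUBIC))
E
```

```text
(no output)
```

View pics/s7c.png

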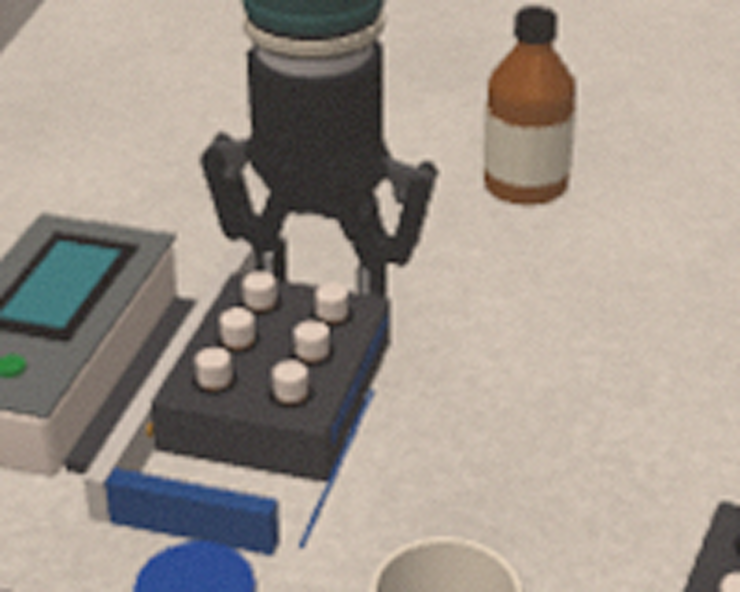

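play_rows(motion=[{"x": 0.005, "y": 0.05, "z": 0, "wx": 0, "wy": 0, "wz": 0, "gripper": 0.2}, {"x": 0.01, "y": 0.1, "z": 0, "wx": 0, "wy": 0, "wz": 0, "gripper": 0.2}, {"x": 0.015, "y": 0.15, "z": 0, "wx": 0, "wy": 0, "wz": 0, "gripper": 0.2}, {"x": 0.02, "y": 0.2, "z": 0, "wx": 0, "wy": 0, "wz": 0, "gripper": 0.2}, {"x": 0.024, "y": 0.24, "z": 0, "wx": 0, "wy": 0, "wz": 0, "gripper": 0.2}, {"x": 0.027, "y": 0.27, "z": 0, "wx": 0, "wy": 0, "wz": 0, "gripper": 0.2}, {"x": 0.029, "y": 0.29, "z": 0, "wx": 0, "wy": 0, "wz": 0, "gripper": 0.2}, {"x": 0.03, "y": 0.3, "z": 0, "wx": 0, "wy": 0, "wz": 0, "gripper": 0.2}])

```text
time: 20.45
ee_pos: [0.6224, -0.0753, 0.0105]
orientation: [2.327, 2.111, -0.0]
wrist_force: [-0.6, -2.4, 0.8]
opening: 0.0516
```

play_rows(motion=[{"x": 0.001, "y": 0.01, "z": 0, "wx": 0, "wy": 0, "wz": 0, "gripper": 0.2}, {"x": 0.002, "y": 0.02, "z": 0, "wx": 0, "wy": 0, "wz": 0, "gripper": 0.2}, {"x": 0.003, "y": 0.03, "z": 0, "wx": 0, "wy": 0, "wz": 0, "gripper": 0.2}, {"x": 0.004, "y": 0.038, "z": 0, "wx": 0, "wy": 0, "wz": 0, "gripper": 0.2}, {"x": 0.005, "y": 0.045, "z": 0, "wx": 0, "wy": 0, "wz": 0, "gripper": 0.2}, {"x": 0.005, "y": 0.05, "z": 0, "wx": 0, "wy": 0, "wz": 0, "gripper": 0.2}, {"x": 0.005, "y": 0.05, "z": 0, "wx": 0, "wy": 0, "wz": 0, "gripper": 0.2}, {"x": 0.005, "y": 0.05, "z": 0, "wx": 0, "wy": 0, "wz": 0, "gripper": 0.2}])

```text
time: 21.45
ee_pos: [0.623, -0.0692, 0.0105]
orientation: [-2.327, -2.111, -0.0]
wrist_force: [-0.3, -2.9, 0.2]
opening: 0.0512
```

```bash
python3 - <<'E'
from h import *
s=snap('side');cv2.imwrite('pics/s8c.png',cv2.resize(s['img'][150:270,220:360,::-1],None,fx=5,fy=5,interpolation=cv2.INTER_CUBIC))
E
```

```text
(no output)
```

View pics/s8c.png

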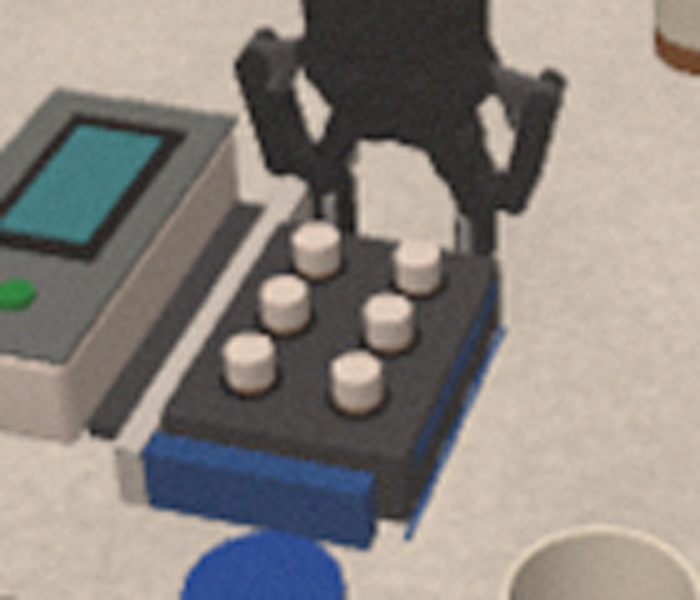

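play_rows(motion=[{"x": 0, "y": 0.004, "z": 0, "wx": 0, "wy": 0, "wz": 0, "gripper": 0.2}, {"x": 0.001, "y": 0.008, "z": 0, "wx": 0, "wy": 0, "wz": 0, "gripper": 0.2}, {"x": 0.001, "y": 0.012, "z": 0, "wx": 0, "wy": 0, "wz": 0, "gripper": 0.2}, {"x": 0.002, "y": 0.016, "z": 0, "wx": 0, "wy": 0, "wz": 0, "gripper": 0.2}, {"x": 0.002, "y": 0.02, "z": 0, "wx": 0, "wy": 0, "wz": 0, "gripper": 0.2}, {"x": 0.002, "y": 0.022, "z": 0, "wx": 0, "wy": 0, "wz": 0, "gripper": 0.2}, {"x": 0.002, "y": 0.022, "z": 0, "wx": 0, "wy": 0, "wz": 0, "gripper": 0.2}, {"x": 0.002, "y": 0.022, "z": 0, "wx": 0, "wy": 0, "wz": 0, "gripper": 0.2}])

```text
time: 22.5
ee_pos: [0.6233, -0.0666, 0.0105]
orientation: [2.327, 2.111, 0.0]
wrist_force: [0.3, -2.1, 0.1]
opening: 0.0514
```

play_rows(motion=[{"x": 0, "y": 0.003, "z": 0, "wx": 0, "wy": 0, "wz": 0, "gripper": 0.2}, {"x": 0, "y": 0.006, "z": 0, "wx": 0, "wy": 0, "wz": 0, "gripper": 0.2}, {"x": 0.001, "y": 0.009, "z": 0, "wx": 0, "wy": 0, "wz": 0, "gripper": 0.2}, {"x": 0.001, "y": 0.012, "z": 0, "wx": 0, "wy": 0, "wz": 0, "gripper": 0.2}, {"x": 0.001, "y": 0.014, "z": 0, "wx": 0, "wy": 0, "wz": 0, "gripper": 0.2}, {"x": 0.001, "y": 0.014, "z": 0, "wx": 0, "wy": 0, "wz": 0, "gripper": 0.2}, {"x": 0.001, "y": 0.014, "z": 0, "wx": 0, "wy": 0, "wz": 0, "gripper": 0.2}, {"x": 0.001, "y": 0.014, "z": 0, "wx": 0, "wy": 0, "wz": 0, "gripper": 0.2}])

```text
time: 23.5
ee_pos: [0.6234, -0.065, 0.0105]
orientation: [-2.327, -2.11, -0.0]
wrist_force: [-0.1, -2.5, 0.3]
opening: 0.0514
```

Still sliding freely at about 2.5 N, so I'll continue in small steps.

play_rows(motion=[{"x": 0, "y": 0.003, "z": 0, "wx": 0, "wy": 0, "wz": 0, "gripper": 0.2}, {"x": 0, "y": 0.006, "z": 0, "wx": 0, "wy": 0, "wz": 0, "gripper": 0.2}, {"x": 0.001, "y": 0.009, "z": 0, "wx": 0, "wy": 0, "wz": 0, "gripper": 0.2}, {"x": 0.001, "y": 0.012, "z": 0, "wx": 0, "wy": 0, "wz": 0, "gripper": 0.2}, {"x": 0.001, "y": 0.014, "z": 0, "wx": 0, "wy": 0, "wz": 0, "gripper": 0.2}, {"x": 0.001, "y": 0.014, "z": 0, "wx": 0, "wy": 0, "wz": 0, "gripper": 0.2}, {"x": 0.001, "y": 0.014, "z": 0, "wx": 0, "wy": 0, "wz": 0, "gripper": 0.2}, {"x": 0.001, "y": 0.014, "z": 0, "wx": 0, "wy": 0, "wz": 0, "gripper": 0.2}])

```text
time: 24.5
ee_pos: [0.6234, -0.0644, 0.0105]
orientation: [2.326, 2.11, -0.002]
wrist_force: [-1.1, -6.5, 1.4]
opening: 0.0515
```

```bash
python3 - <<'E'
from h import *
s=snap('side');cv2.imwrite('pics/s9c.png',cv2.resize(s['img'][150:270,220:360,::-1],None,fx=5,fy=5,interpolation=cv2.INTER_CUBIC))
E
```

```text
(no output)
```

View pics/s9c.png

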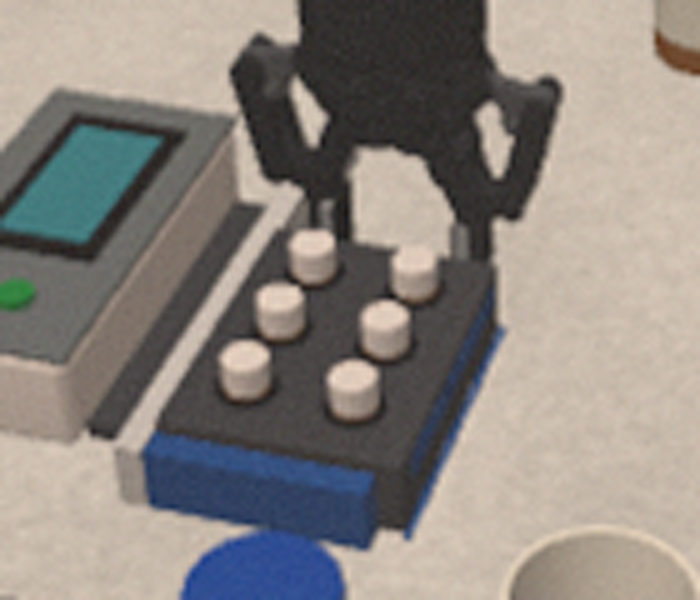

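play_rows(motion=[{"x": 0, "y": 0.004, "z": 0, "wx": 0, "wy": 0, "wz": 0, "gripper": 0.2}, {"x": 0, "y": 0.008, "z": 0, "wx": 0, "wy": 0, "wz": 0, "gripper": 0.2}, {"x": 0.001, "y": 0.012, "z": 0, "wx": 0, "wy": 0, "wz": 0, "gripper": 0.2}, {"x": 0.001, "y": 0.015, "z": 0, "wx": 0, "wy": 0, "wz": 0, "gripper": 0.2}, {"x": 0.001, "y": 0.015, "z": 0, "wx": 0, "wy": 0, "wz": 0, "gripper": 0.2}, {"x": 0.001, "y": 0.015, "z": 0, "wx": 0, "wy": 0, "wz": 0, "gripper": 0.2}, {"x": 0.001, "y": 0.015, "z": 0, "wx": 0, "wy": 0, "wz": 0, "gripper": 0.2}, {"x": 0.001, "y": 0.015, "z": 0, "wx": 0, "wy": 0, "wz": 0, "gripper": 0.2}])

```text
time: 25.55
ee_pos: [0.6232, -0.0643, 0.0105]
orientation: [2.326, 2.109, -0.004]
wrist_force: [-2.5, -12.5, 2.1]
opening: 0.0509
```

play_rows(motion=[{"x": -0.003, "y": -0.03, "z": 0, "wx": 0, "wy": 0, "wz": 0, "gripper": 0.2}, {"x": -0.01, "y": -0.1, "z": 0, "wx": 0, "wy": 0, "wz": 0, "gripper": 0.2}, {"x": -0.02, "y": -0.2, "z": 0, "wx": 0, "wy": 0, "wz": 0, "gripper": 0.2}, {"x": -0.03, "y": -0.3, "z": 0, "wx": 0, "wy": 0, "wz": 0, "gripper": 0.2}, {"x": -0.04, "y": -0.4, "z": 0.1, "wx": 0, "wy": 0, "wz": 0, "gripper": 0.2}, {"x": -0.05, "y": -0.55, "z": 0.4, "wx": 0, "wy": 0, "wz": 0, "gripper": 0.2}, {"x": -0.06, "y": -0.7, "z": 0.7, "wx": 0, "wy": 0, "wz": 0, "gripper": 0.2}, {"x": -0.07, "y": -0.8, "z": 1, "wx": 0, "wy": 0, "wz": 0, "gripper": 0.2}])

```text
time: 26.55
ee_pos: [0.6152, -0.159, 0.1326]
orientation: [2.327, 2.109, 0.001]
wrist_force: [-0.5, 0.1, -0.7]
opening: 0.0514
```

```bash
python3 - <<'E'
from h import *
s=snap('side','s10.png');cv2.imwrite('pics/s10c.png',cv2.resize(s['img'][150:270,220:360,::-1],None,fx=5,fy=5,interpolation=cv2.INTER_CUBIC))
s=snap('top','t10.png');cv2.imwrite('pics/t10c.png',cv2.resize(s['img'][130:230,260:370,::-1],None,fx=6,fy=6,interpolation=cv2.INTER_CUBIC))
o=sensors.observe();print(o['ee_pos'],o['joint_positions'],o['orientation'])
E
```

```text
[ 0.61897398 -0.16056987  0.13725844] [-2.92585455e-01  2.62452646e-01  1.78561253e+00 -3.77692177e-04
  1.08243333e+00 -1.93226669e-01] [2.32165051 2.10208963 0.0085206 ]
```

View pics/s10c.png

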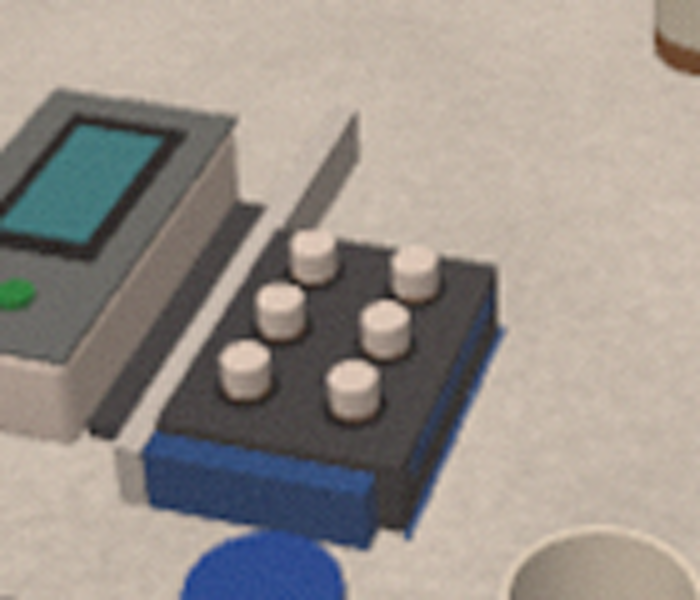

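View pics/t10c.png

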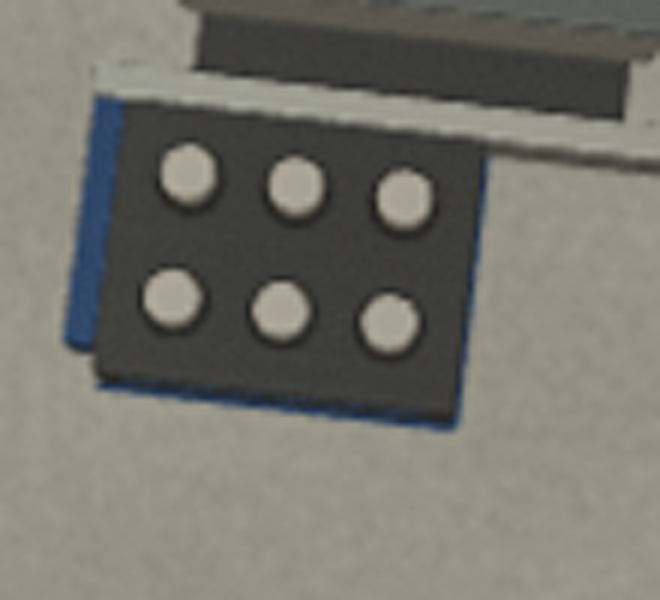

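play_rows(motion=[{"x": -0.05, "y": 0.1, "z": 0, "wx": 0, "wy": 0, "wz": -0.05, "gripper": 0.3}, {"x": -0.1, "y": 0.2, "z": 0, "wx": 0, "wy": 0, "wz": -0.1, "gripper": 0.4}, {"x": -0.15, "y": 0.3, "z": 0, "wx": 0, "wy": 0, "wz": -0.15, "gripper": 0.4}, {"x": -0.2, "y": 0.4, "z": 0, "wx": 0, "wy": 0, "wz": -0.2, "gripper": 0.4}, {"x": -0.25, "y": 0.5, "z": 0, "wx": 0, "wy": 0, "wz": -0.25, "gripper": 0.4}, {"x": -0.3, "y": 0.6, "z": 0, "wx": 0, "wy": 0, "wz": -0.3, "gripper": 0.4}, {"x": -0.35, "y": 0.7, "z": 0, "wx": 0, "wy": 0, "wz": -0.35, "gripper": 0.4}, {"x": -0.4, "y": 0.8, "z": 0, "wx": 0, "wy": 0, "wz": -0.4, "gripper": 0.4}])

```text
time: 27.65
ee_pos: [0.5666, -0.0612, 0.1302]
orientation: [-3.124, -0.331, 0.001]
wrist_force: [-0.7, -0.7, -0.1]
opening: 0.06
```

play_rows(motion=[{"x": -0.08, "y": 0.15, "z": 0, "wx": 0, "wy": 0, "wz": -0.03, "gripper": 0.4}, {"x": -0.16, "y": 0.3, "z": 0, "wx": 0, "wy": 0, "wz": -0.06, "gripper": 0.4}, {"x": -0.22, "y": 0.45, "z": 0, "wx": 0, "wy": 0, "wz": -0.08, "gripper": 0.4}, {"x": -0.25, "y": 0.55, "z": 0, "wx": 0, "wy": 0, "wz": -0.1, "gripper": 0.4}, {"x": -0.25, "y": 0.67, "z": 0, "wx": 0, "wy": 0, "wz": -0.1, "gripper": 0.4}, {"x": -0.25, "y": 0.67, "z": -0.1, "wx": 0, "wy": 0, "wz": -0.1, "gripper": 0.4}, {"x": -0.25, "y": 0.67, "z": -0.2, "wx": 0, "wy": 0, "wz": -0.1, "gripper": 0.4}, {"x": -0.25, "y": 0.67, "z": -0.3, "wx": 0, "wy": 0, "wz": -0.1, "gripper": 0.4}])

```text
time: 28.65
ee_pos: [0.5367, 0.0184, 0.093]
orientation: [3.138, -0.153, -0.002]
wrist_force: [0.1, 0.6, -0.4]
opening: 0.0598
```

play_rows(motion=[{"x": 0, "y": 0, "z": -0.12, "wx": 0, "wy": 0, "wz": 0, "gripper": 0.4}, {"x": 0, "y": 0, "z": -0.24, "wx": 0, "wy": 0, "wz": 0, "gripper": 0.4}, {"x": 0, "y": 0, "z": -0.36, "wx": 0, "wy": 0, "wz": 0, "gripper": 0.4}, {"x": 0, "y": 0, "z": -0.48, "wx": 0, "wy": 0, "wz": 0, "gripper": 0.4}, {"x": 0, "y": 0, "z": -0.58, "wx": 0, "wy": 0, "wz": 0, "gripper": 0.4}, {"x": 0, "y": 0, "z": -0.65, "wx": 0, "wy": 0, "wz": 0, "gripper": 0.4}, {"x": 0, "y": 0, "z": -0.69, "wx": 0, "wy": 0, "wz": 0, "gripper": 0.4}, {"x": 0, "y": 0, "z": -0.69, "wx": 0, "wy": 0, "wz": 0, "gripper": 0.4}])

```text
time: 29.65
ee_pos: [0.5372, 0.0189, 0.0115]
orientation: [3.138, -0.153, -0.0]
wrist_force: [0.2, -1.0, -0.1]
opening: 0.0597
```

play_rows(motion=[{"x": 0.05, "y": -0.005, "z": 0, "wx": 0, "wy": 0, "wz": 0, "gripper": 0.4}, {"x": 0.1, "y": -0.01, "z": 0, "wx": 0, "wy": 0, "wz": 0, "gripper": 0.4}, {"x": 0.15, "y": -0.015, "z": 0, "wx": 0, "wy": 0, "wz": 0, "gripper": 0.4}, {"x": 0.19, "y": -0.019, "z": 0, "wx": 0, "wy": 0, "wz": 0, "gripper": 0.4}, {"x": 0.22, "y": -0.022, "z": 0, "wx": 0, "wy": 0, "wz": 0, "gripper": 0.4}, {"x": 0.25, "y": -0.025, "z": 0, "wx": 0, "wy": 0, "wz": 0, "gripper": 0.4}, {"x": 0.27, "y": -0.026, "z": 0, "wx": 0, "wy": 0, "wz": 0, "gripper": 0.4}, {"x": 0.275, "y": -0.027, "z": 0, "wx": 0, "wy": 0, "wz": 0, "gripper": 0.4}])

```text
time: 30.65
ee_pos: [0.5703, 0.0156, 0.0116]
orientation: [3.138, -0.153, -0.0]
wrist_force: [0.0, -0.7, -0.5]
opening: 0.0595
```

play_rows(motion=[{"x": 0.004, "y": 0, "z": 0, "wx": 0, "wy": 0, "wz": 0, "gripper": 0.4}, {"x": 0.008, "y": -0.001, "z": 0, "wx": 0, "wy": 0, "wz": 0, "gripper": 0.4}, {"x": 0.012, "y": -0.001, "z": 0, "wx": 0, "wy": 0, "wz": 0, "gripper": 0.4}, {"x": 0.016, "y": -0.002, "z": 0, "wx": 0, "wy": 0, "wz": 0, "gripper": 0.4}, {"x": 0.02, "y": -0.002, "z": 0, "wx": 0, "wy": 0, "wz": 0, "gripper": 0.4}, {"x": 0.024, "y": -0.002, "z": 0, "wx": 0, "wy": 0, "wz": 0, "gripper": 0.4}, {"x": 0.025, "y": -0.002, "z": 0, "wx": 0, "wy": 0, "wz": 0, "gripper": 0.4}, {"x": 0.025, "y": -0.002, "z": 0, "wx": 0, "wy": 0, "wz": 0, "gripper": 0.4}])

```text
time: 31.65
ee_pos: [0.5732, 0.0154, 0.0117]
orientation: [3.138, -0.153, -0.0]
wrist_force: [-1.2, 1.0, -1.0]
opening: 0.0596
```

play_rows(motion=[{"x": 0.002, "y": 0, "z": 0, "wx": 0, "wy": 0, "wz": 0, "gripper": 0.4}, {"x": 0.004, "y": 0, "z": 0, "wx": 0, "wy": 0, "wz": 0, "gripper": 0.4}, {"x": 0.006, "y": -0.001, "z": 0, "wx": 0, "wy": 0, "wz": 0, "gripper": 0.4}, {"x": 0.008, "y": -0.001, "z": 0, "wx": 0, "wy": 0, "wz": 0, "gripper": 0.4}, {"x": 0.01, "y": -0.001, "z": 0, "wx": 0, "wy": 0, "wz": 0, "gripper": 0.4}, {"x": 0.011, "y": -0.001, "z": 0, "wx": 0, "wy": 0, "wz": 0, "gripper": 0.4}, {"x": 0.011, "y": -0.001, "z": 0, "wx": 0, "wy": 0, "wz": 0, "gripper": 0.4}, {"x": 0.011, "y": -0.001, "z": 0, "wx": 0, "wy": 0, "wz": 0, "gripper": 0.4}])

```text
time: 32.65
ee_pos: [0.5735, 0.0152, 0.0115]
orientation: [3.138, -0.153, -0.003]
wrist_force: [-4.5, 0.6, 3.8]
opening: 0.0599
```

play_rows(motion=[{"x": 0.003, "y": 0, "z": 0, "wx": 0, "wy": 0, "wz": 0, "gripper": 0.4}, {"x": 0.006, "y": 0, "z": 0, "wx": 0, "wy": 0, "wz": 0, "gripper": 0.4}, {"x": 0.01, "y": -0.001, "z": 0, "wx": 0, "wy": 0, "wz": 0, "gripper": 0.4}, {"x": 0.012, "y": -0.001, "z": 0, "wx": 0, "wy": 0, "wz": 0, "gripper": 0.4}, {"x": 0.012, "y": -0.001, "z": 0, "wx": 0, "wy": 0, "wz": 0, "gripper": 0.4}, {"x": 0.012, "y": -0.001, "z": 0, "wx": 0, "wy": 0, "wz": 0, "gripper": 0.4}, {"x": 0.012, "y": -0.001, "z": 0, "wx": 0, "wy": 0, "wz": 0, "gripper": 0.4}, {"x": 0.012, "y": -0.001, "z": 0, "wx": 0, "wy": 0, "wz": 0, "gripper": 0.4}])

```text
time: 33.65
ee_pos: [0.5737, 0.0151, 0.0112]
orientation: [3.138, -0.153, -0.007]
wrist_force: [-7.2, 0.6, 5.7]
opening: 0.0599
```

play_rows(motion=[{"x": -0.02, "y": 0.002, "z": 0, "wx": 0, "wy": 0, "wz": 0, "gripper": 0.4}, {"x": -0.06, "y": 0.006, "z": 0, "wx": 0, "wy": 0, "wz": 0, "gripper": 0.4}, {"x": -0.15, "y": 0.015, "z": 0, "wx": 0, "wy": 0, "wz": 0, "gripper": 0.4}, {"x": -0.25, "y": 0.025, "z": 0, "wx": 0, "wy": 0, "wz": 0, "gripper": 0.4}, {"x": -0.35, "y": 0.035, "z": 0.1, "wx": 0, "wy": 0, "wz": 0, "gripper": 0.4}, {"x": -0.4, "y": 0.04, "z": 0.4, "wx": 0, "wy": 0, "wz": 0, "gripper": 0.4}, {"x": -0.4, "y": 0.04, "z": 0.7, "wx": 0, "wy": 0, "wz": 0, "gripper": 0.4}, {"x": -0.4, "y": 0.04, "z": 1, "wx": 0, "wy": 0, "wz": 0, "gripper": 0.4}])

```text
time: 34.65
ee_pos: [0.5269, 0.02, 0.1326]
orientation: [-3.138, 0.153, 0.0]
wrist_force: [1.4, -1.0, 0.6]
opening: 0.0596
```

play_rows(motion=[{"x": -0.05, "y": -0.12, "z": 0, "wx": 0, "wy": 0, "wz": 0, "gripper": 0.4}, {"x": -0.1, "y": -0.24, "z": 0.05, "wx": 0, "wy": 0, "wz": 0, "gripper": 0.4}, {"x": -0.15, "y": -0.36, "z": 0.1, "wx": 0, "wy": 0, "wz": 0, "gripper": 0.4}, {"x": -0.2, "y": -0.5, "z": 0.2, "wx": 0, "wy": 0, "wz": 0, "gripper": 0.4}, {"x": -0.25, "y": -0.65, "z": 0.3, "wx": 0, "wy": 0, "wz": 0, "gripper": 0.4}, {"x": -0.3, "y": -0.8, "z": 0.4, "wx": 0, "wy": 0, "wz": 0, "gripper": 0.4}, {"x": -0.3, "y": -0.9, "z": 0.4, "wx": 0, "wy": 0, "wz": 0, "gripper": 0.4}, {"x": -0.3, "y": -1, "z": 0.4, "wx": 0, "wy": 0, "wz": 0, "gripper": 0.4}])

```text
time: 35.65
ee_pos: [0.492, -0.101, 0.1797]
orientation: [-3.138, 0.154, -0.001]
wrist_force: [0.1, 0.7, 0.2]
opening: 0.0598
```

```bash
python3 - <<'E'
from h import *
s=snap('side','s11.png')
s=snap('top','t11.png');cv2.imwrite('pics/t11c.png',cv2.resize(s['img'][130:230,260:370,::-1],None,fx=6,fy=6,interpolation=cv2.INTER_CUBIC))
E
```

```text
(no output)
```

View pics/s11.png

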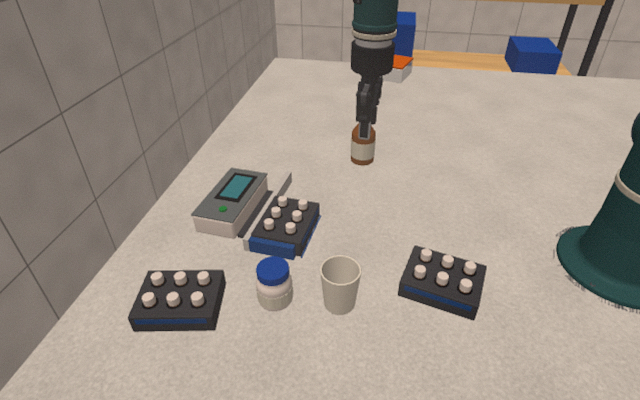

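View pics/t11c.png

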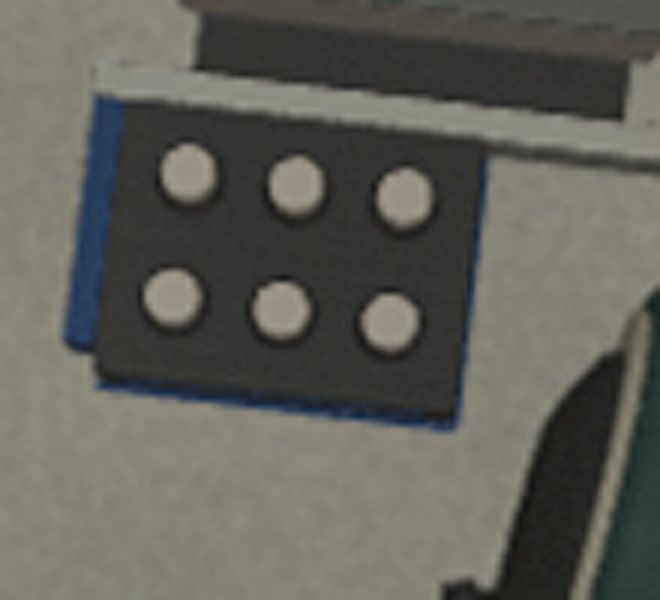

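The side view shows the block in the corner, with the bottle at (363,145), the jar at (274,283) and the beaker at (340,285) where they stood. In the top crop the block is flush against the rail and the stop and matches the blue outline. The gripper is clear, so I'm handing in.

```bash
python3 -c "
from station import job_done
print(job_done())"
```

```text
the job is handed in; nothing more can be done
None
```

The heating block is home in the dock: its far long side is flush against the aluminium rail and its end is flush against the blue stop. I handed the job in at about 36 s of the 64 s allowed; no verdict is reported.

- **Pushing:** I used two spread fingertips held low on the block. I pushed it square onto the rail, slid it along the rail to the stop, then pressed it lightly against the rail again.
- **Forces:** The wrist force read at the end of each move never exceeded about 17 N. It was about 14 N along the push against the rail and 12.5 N against the stop.
- **Last checks:** The final press against the rail stalled at the same depth as the first, to about 0.1 mm by my reckoning. In the last pictures the block matches the blue outline and sits square with no visible gap. The bottle, beaker, jar and both look-alike blocks stand where they did, and the gripper is clear of everything.
- **Disagreement:** My two camera fits of the dock's angle differed by about 1 degree. I used about -5.6 degrees, and the block came to rest square at that setting. No check failed.

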